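# Retain a turbine hub disc with a circlip held spread on its pliers

## Robot

A 6-joint arm with a two-finger parallel gripper is mounted at the origin on the work surface. World frame = base frame: x ahead of the robot, y to its left, z up, the work surface at z = 0. Lengths are in m, angles in rad, forces in N, time in s.
With the tool pointing down it reaches from about 0.35 to 0.775 m from the base axis. Payload 5.5 kg.
Tool frame: the origin (TCP) lies on the centre line of the jaws, within the pads' length; the fingertips stand 11 mm ahead of it and the grasp point (between the pads) lies 8 mm behind it (env.tip_extent is the distance from the TCP to the fingertips, in m); z points along the fingers, y is the line along which they close (so a half turn about z gives the same grasp; the last joint's range is limited). The gripper opens to 85 mm and grips with 20 to 120 N. Pads are 22 mm wide; open, the fingers measure 114 mm over their backs; the gripper's body (76 mm by 85 mm) begins 54 mm behind the grasp point. The pads swing forward as they close: fully open they stand 13 mm farther back than shut.
Start: joints at [0.963, 0.313, 0.046, 1.304, 0, 1.431], TCP at [0.259, 0.513, 0.221] pointing down, gripper open.
Joint ranges: [-2.76, 2.76], [-0.86, 1.69], [-1.03, 1.26], [-2.2, 2.34], [-1.47, 1.5], [-3.14, 3.14]. Speed limits (rad/s): [2.57, 2.57, 3.14, 3.14, 3.14, 3.14].

## Interface

Orientations are given as a unit quaternion [w, x, y, z].
In Python, from workcell import env gives the robot as it stands.
- The arm moves only by the shell command python3 -m jog 'ROWS' [FORCE]. ROWS is JSON, a list of rows, each a list of 5 numbers: the gripper's target within -1 to 1 (shut at 1, half-way at 0, fully open at -1), then the shift along the tool's x, y, z in m, then the turn about the tool's z in degrees. In form: [[fingers, tx, ty, tz, turn], ...]. A call has 1 to 5 rows; each row shifts and turns the commanded pose from where the row before left it, along the tool's axes as they then stand; what a row does not reach is not made up. A row lasts 1/12 s, in which the tool goes at most 41.7 mm and 7.16 degrees, less where a joint would pass 70% of its speed; a pose out of reach is approached as far as the arm can. A call is refused whole if a number of a shift passes 0.0417 or a number of a turn 7.16, either way. A call with a gripper value outside its range is refused whole. The fingers move at their own pace and stop on an object; FORCE is the grip in N (left out, the last holds). Time passes only in rows, so rows that do not move let the fingers close. It gives the time, the measured TCP pose, the force, the opening and the grip force at its end, in the units of the state.
- env.get_state(): the state, without advancing time (a new reading comes with each control period).
- env.read_camera(name): name is "scene" or "top" or "wrist"; returns a dict with "img" (480x640x3 uint8, red, green, blue), "fov_y" (degrees; the focal length in pixels is half the picture's height over the tangent of half this angle, whatever the lens; pixels are square), "cx", "cy" (the principal point, pixels), "T" (4x4, takes a point from camera to world coordinates). Camera axes: x right, y up, looking along -z (the intrinsics and any distortion apply to the point x, -y, -z); pixel columns grow to the right and rows downward; lengths in m; the calibration is good to about 2 mm. A picture is of the moment at which its call begins. There is no depth.
- env.hand_in(): hands the job in; it is judged then, once.
The state is a dict: "clock": time; "joint_pos": joint angles; "qvel": joint speeds; "tau": joint torques, N m; "tcp_pos": TCP position; "orientation": TCP orientation; "wrist_force": force on the tool from outside, world axes, zero at the start; "ft_torque": the same for the moment, N m; "finger_gap": finger opening in m; "grip_force": force on a finger pad.
Only numpy, scipy, OpenCV 4.12 (cv2) and the standard library are available. Lean on these libraries where they do the work, as an engineer would, in place of code of your own. Each camera call takes 0.05 s, during which the arm holds its last target. There are 200 camera calls.

## Task

Finish the model wind-turbine hub: set the orange disc over the axle stub so that it lies flat, fully home in the fixture's pocket, and let go of it. Then squeeze the red-handled circlip pliers so that the snap ring on their jaws is spread wide, lift them clear, and slide the spread ring level over the end of the stub down to its dark groove just above the disc. Finish while holding it there: pliers still squeezed, the ring level in the groove around the stub and carried by the gripper alone, not resting on the disc; leave everything else on the table where it stands.

Things in the scene. Friction and masses are not known exactly. Their poses are not given: they have to be found in the camera images.
- fixture: aluminium block 110 x 110 x 36 mm, fixed to the table, with a round pocket 80 mm wide in its top. A blue hub body and a brass spacer already lie in the pocket; an upright steel axle stub 24 mm in diameter stands in the middle, its chamfered top 82 mm above the table. Origin: centre of the underside
- seat (a point): point on the stub's axis on top of the spacer, 30 mm above the table and 6 mm below the block's top: the disc's underside rests here when it is fully home (its flange is then flush with the block's top, its boss top 58 mm above the table)
- groove (a point): point on the stub's axis at mid-height of the dark groove (19 mm in diameter, 12 mm tall, from 58 to 70 mm above the table: its lower end is level with the top of the seated disc's boss); the stub goes on 12 mm above the groove. z is up
- disc: loose orange plastic disc, 120 g: flange 76 mm in diameter and 6 mm thick at the bottom, boss 44 mm in diameter on top of it reaching 28 mm above the underside, 28 mm bore right through. Lies flange down on the table. Origin: centre of the underside. Grip the boss from above
- rest: blue pliers rest, fixed: base 165 x 85 x 8 mm, a post (22 x 40 mm) under the pliers' pivot and a bar (14 x 84 mm) under the handle ends, 116 mm behind; both tops 45 mm above the table. Between them the space beside and under the handles is free for fingers above the base. Origin: on the table under the pivot; x as the pliers' x
- pliers: loose circlip pliers, 175 g, flat on the rest, snap ring already on their jaw pins. Origin: pivot axis, underside of handles; x along the jaws to the ring, z up. Two red handles (16 mm tall, 8 thick, 25 to 125 mm behind the pivot) stand in a V: 54 mm over their outsides at squeeze, 72 at the ends; pressed together across y they end parallel at a stop, 30 mm over their outsides
- squeeze (a point): point of the pliers midway between the handles, 70 mm behind the pivot and at half the handles' height (8 mm above their underside): where to squeeze, across the pliers' y. x, y, z axes as the pliers'
- ring (a point): centre of the spread snap ring, 60 mm ahead of the pivot and 3.5 mm below the underside of the handles. The ring is steel wire 5 mm thick, lying in the pliers' x-y plane, open towards the pliers; spread fully its inside is 30 mm wide, relaxed about 22 mm (too narrow for the stub). The jaws lie just above the ring
- pliers_left (a joint): turn of the left handle about the pivot: 0 relaxed, 0.17 rad fully squeezed (the right handle and the two ring halves move with it). A spring pushes the handles apart; some 12 N on each handle at the point squeeze brings them to the stop, and they spring back when let go
- funnel: white plastic funnel standing mouth down, 68 mm wide, 85 mm high; origin under its centre
- beaker: clear plastic beaker, 64 mm wide, 75 mm high; origin under its centre
- jar: white screw jar, 80 mm wide, 115 mm high; origin under its centre
- cap: loose black ring-shaped bottle cap, 52 mm across, 16 mm high; origin under its centre
- spacer: spare brass spacer ring, 44 mm across, 8 mm high, not needed; origin under its centre
- spoon: steel spoon 170 mm long lying flat; origin under its middle
- wash_bottle: clear bottle with blue cap, 60 mm wide, 150 mm high; origin under its centre
There are look-alikes about, which are no part of the job. Of the things that look like the disc, take the one that is nearest to the robot's base at the start.

How it is judged:
On the way, in this order (a step that is already met when the one before it is completed fails the run):
1. the disc is fully home in the pocket, flat, and let go (horizontal distance between disc and seat below 0.0045 m and z of disc in the frame of seat between -0.003 and 0.003 m and angle between disc's own z axis and vertical below 0.06 rad and contact force between the fingers and disc below 0.2 N and linear speed of disc below 0.02 m/s), for 0.2 s.
2. the ring is spread and lifted clear, higher than the end of the stub (value of joint pliers_left above 0.13 rad and z of ring in the frame of groove above 0.019 m), for 0.2 s.
At the end, for the whole second after the job is handed in: Disc home (4.5 mm of axis, 3 mm in height, 0.06 rad flat). Ring round the stub: within 4.5 mm of the axis, 4 mm of mid-groove; pliers level to 0.1 rad, squeezed past 0.13 rad by the fingers, still; under 1.5 N on the disc, 4 N on the fixture (horizontal distance between disc and seat below 0.0045 m and z of disc in the frame of seat between -0.003 and 0.003 m and angle between disc's own z axis and vertical below 0.06 rad and linear speed of each of disc, pliers below 0.02 m/s and horizontal distance between ring and groove below 0.0045 m and z of ring in the frame of groove between -0.004 and 0.004 m and angle between pliers's own z axis and vertical below 0.1 rad and value of joint pliers_left above 0.13 rad and contact force between the fingers and pliers above 4 N and contact force between pliers and disc below 1.5 N and contact force between pliers and fixture below 4 N); the arm keeps its last pose, push and grip.
It fails at once if the ring goes over the stub without being spread (horizontal distance between ring and groove below 0.012 m and z of ring in the frame of groove below 0.012 m and value of joint pliers_left below 0.09 rad).
It fails at once if another thing on the table is knocked or moved (more than 3 cm) (distance of any of funnel, beaker, jar, cap, spacer, spoon, wash_bottle from where it was at the start of the episode above 0.03 m).
It also fails if it takes over 58 s, if anything falls off the work surface, if the arm or the gripper's body presses on something with over 40 N, if the wrist force passes 120 N, or if a joint passes its speed limit or range.

## Working session

There is one attempt and no reset: what is moved stays moved. The work goes in short steps, Python scripts to look and compute and a shell command to move; the robot and the scene stay as the last step left them, time stands still between calls to the robot, and variables do not carry over. Pictures are saved under pics/ and viewed, at most 10 in all, crops included, and the job is handed in when it is done.

```bash
ls; mkdir -p pics; python3 - <<'E'
from workcell import env
import cv2,numpy as np
s=env.get_state();print({k:np.round(v,3).tolist() for k,v in s.items()}, env.tip_extent)
for n in("top","scene"):
    c=env.read_camera(n);print(n,c["fov_y"],c["cx"],c["cy"],np.round(c["T"],4).tolist(),[k for k in c])
    cv2.imwrite(f"pics/{n}0.png",c["img"][:,:,::-1])
E
```

```text
pics
{'clock': 0.0, 'joint_pos': [0.963, 0.314, 0.045, 1.304, 0.0, 1.431], 'qvel': [0.001, 0.001, 0.001, 0.001, -0.002, -0.001], 'tau': [-0.0, -48.063, 29.853, 0.019, -0.0, -0.0], 'tcp_pos': [0.259, 0.513, 0.22], 'orientation': [-0.0, 0.232, 0.973, -0.001], 'wrist_force': [-0.183, -0.193, 0.167], 'ft_torque': [0.011, -0.026, 0.012], 'grip_force': 0.0, 'finger_gap': 0.085} 0.011
top 54.80250632880426 312.9332305572755 233.7100944340464 [[0.0089, 0.9986, -0.0528, 0.5315], [-0.9995, 0.0073, -0.0299, -0.0105], [-0.0295, 0.053, 0.9982, 1.0175], [0.0, 0.0, 0.0, 1.0]] ['img', 'fov_y', 'cx', 'cy', 'T']
scene 46.09627334379027 320.73236607461934 228.8112775558122 [[0.2867, -0.5453, 0.7877, 1.6859], [0.958, 0.1543, -0.2419, -0.3305], [0.0104, 0.8239, 0.5666, 0.8973], [0.0, 0.0, 0.0, 1.0]] ['img', 'fov_y', 'cx', 'cy', 'T']
```

View pics/top0.png

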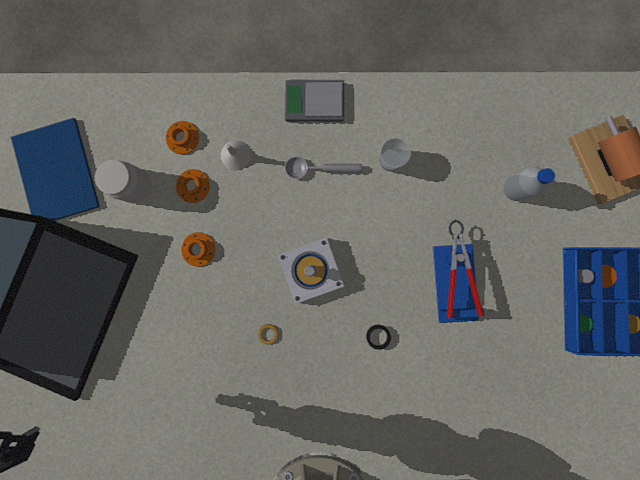

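View pics/scene0.png

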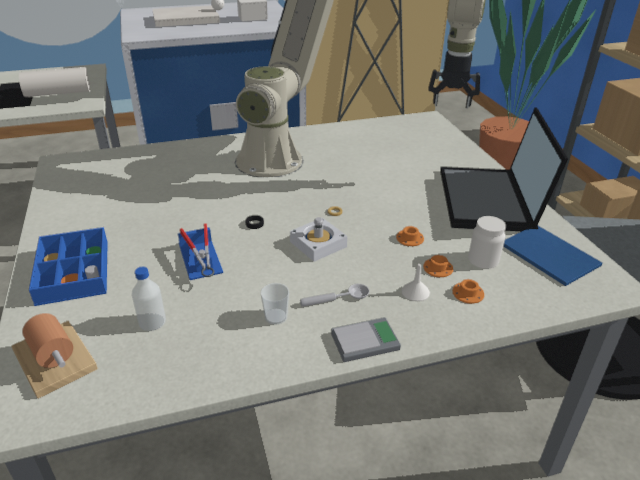

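Top view: the three discs that could be the target are at (182,137), (193,186) and (199,249). The last looks nearest to the base (~(320,480)). The fixture stub is at (310,270), the pliers' pivot at (460,258) and the ring at (456,228). Next I'll measure these and check them in enlarged crops.

```bash
cat > h.py <<'E'
import numpy as np, cv2
from workcell import env
def ray(c,u,v):
    f=240/np.tan(np.radians(c["fov_y"])/2); T=np.array(c["T"])
    return T[:3,3],T[:3,:3]@np.array([(u-c["cx"])/f,-(v-c["cy"])/f,-1])
def at(c,u,v,z):
    o,d=ray(c,u,v); return o+d*(z-o[2])/d[2]
def proj(c,p):
    f=240/np.tan(np.radians(c["fov_y"])/2); T=np.array(c["T"])
    q=T[:3,:3].T@(np.array(p)-T[:3,3]); return c["cx"]-f*q[0]/q[2],c["cy"]+f*q[1]/q[2]
E
python3 - <<'E'
from h import *
c=env.read_camera("top")
for n,u,v,z in[("d1",182,137,.028),("d2",193,186,.028),("d3",199,249,.028),("stub",309.5,270,.082),("pivot",460,258,.06),("ring",456,228,.042),("jar",118,178,.115),("cap",378,337,.016),("spacer",269,334,.008),("spoonhead",297,168,.0),("funnel",235,155,.05)]:
    p=at(c,u,v,z);print(n,np.round(p,4),round(np.hypot(*p[:2]),3))
im=c["img"][:,:,::-1]
a=cv2.resize(im[215:285,165:235],(400,400),interpolation=cv2.INTER_CUBIC)
b=cv2.resize(im[235:305,275:345],(400,400),interpolation=cv2.INTER_CUBIC)
d=cv2.resize(im[215:327,410:522],(400,400),interpolation=cv2.INTER_CUBIC)
cv2.imwrite("pics/crop1.png",np.hstack([a,b])); 
cv2.imwrite("pics/crop2.png",cv2.resize(im[215:325,400:520],None,fx=5,fy=5,interpolation=cv2.INTER_CUBIC))
E
```

```text
d1 [0.7932 0.3071 0.028 ] 0.851
d2 [0.6856 0.2804 0.028 ] 0.741
d3 [0.549  0.2643 0.028 ] 0.609
stub [0.5076 0.0239 0.082 ] 0.508
pivot [ 0.5345 -0.2834  0.06  ] 0.605
ring [ 0.5972 -0.2807  0.042 ] 0.66
jar [0.6874 0.4057 0.115 ] 0.798
cap [ 0.3648 -0.1212  0.016 ] 0.384
spacer [0.3667 0.1131 0.008 ] 0.384
spoonhead [0.7312 0.0567 0.    ] 0.733
funnel [0.7488 0.1856 0.05  ] 0.771
```

View pics/crop1.png

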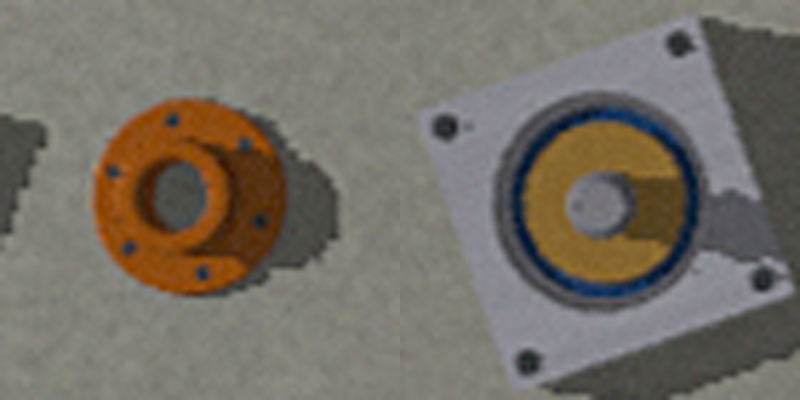

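View pics/crop2.png

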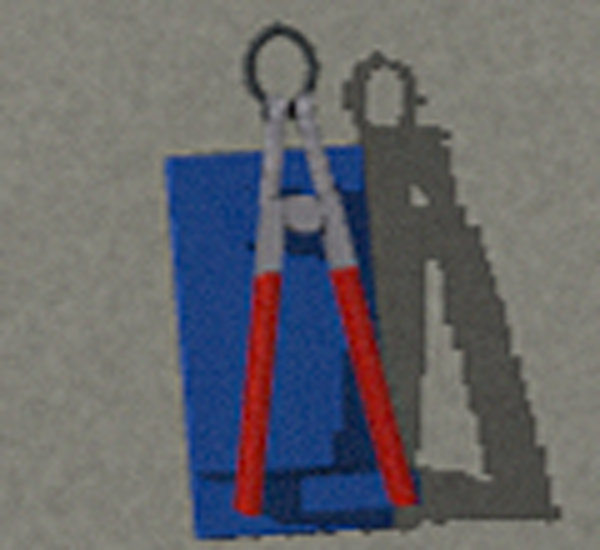

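The nearest disc is (199,249), 0.61 m from the base, against 0.74 and 0.85 for the other two. The crops show its boss centred at about (197,249.4). The stub top is at (310,270.5), and the pliers point nearly along world +x. I'll move above the disc for a wrist view.

```bash
python3 - <<'E'
from h import *
c=env.read_camera("top")
f=lambda u,v,s,u0,v0:((u+.5)/s-.5+u0,(v+.5)/s-.5+v0)
s=400/70
for n,p,z in[("flange",f(190,197.5,s,165,215),.006),("boss",f(182,196.5,s,165,215),.028),("pocket",f(201.5,201.5,s,275,235),.036),("stub",f(200,203,s,275,235),.082),
 ("pivot",f(305,212,5,400,215),.063),("ring",f(281,65,5,400,215),.042),("hL",f(248,513,5,400,215),.061),("hR",f(403,502,5,400,215),.061)]:
    print(n,np.round(at(c,*p,z),4))
E
python3 -m jog '[[-1,-0.037,-0.0092,0,0],[-1,-0.037,-0.0092,0,0],[-1,-0.037,-0.0092,0,0],[-1,-0.037,-0.0092,0,0],[-1,-0.037,-0.0092,0,0]]' 60
python3 -m jog '[[-1,-0.037,-0.0092,0,0],[-1,-0.037,-0.0092,0,0],[-1,-0.037,-0.0092,0,0],[-1,-0.037,-0.0092,0,0],[-1,-0.037,-0.0092,0,0]]'
python3 -m jog '[[-1,0,0,0.02,0],[-1,0,0,0.0,0]]'
python3 - <<'E'
from h import *
c=env.read_camera("wrist");s=env.get_state()
cv2.imwrite("pics/w1.png",c["img"][:,:,::-1]);print(c["fov_y"],c["cx"],c["cy"],np.round(c["T"],4).tolist());print(s["clock"],s["tcp_pos"],s["orientation"])
np.savez("w1.npz",**c)
E
```

```text
flange [0.5491 0.273  0.006 ]
boss [0.5491 0.2699 0.028 ]
pocket [0.5068 0.0248 0.036 ]
stub [0.5074 0.0237 0.082 ]
pivot [ 0.5366 -0.2837  0.063 ]
ring [ 0.5981 -0.2803  0.042 ]
hL [ 0.4142 -0.2604  0.061 ]
hR [ 0.4194 -0.3228  0.061 ]
clock: 0.62
tcp_pos: [0.4045, 0.3875, 0.2212]
orientation: [-0.0, 0.231, 0.973, -0.0]
wrist_force: [0.8, 0.9, 0.0]
finger_gap: 0.0849
grip_force: 0.0
clock: 1.03
tcp_pos: [0.5492, 0.2628, 0.2212]
orientation: [-0.0, 0.232, 0.973, 0.0]
wrist_force: [0.1, 0.7, 0.5]
finger_gap: 0.0854
grip_force: 0.0
clock: 1.2
tcp_pos: [0.5483, 0.2619, 0.1978]
orientation: [-0.002, 0.234, 0.972, -0.001]
wrist_force: [-1.4, -0.9, -1.2]
finger_gap: 0.0857
grip_force: 0.0
70.10413871459846 318.34905104286804 235.47423729951805 [[0.4527, -0.8619, -0.2286, 0.4899], [0.8917, 0.4365, 0.1199, 0.2919], [-0.0036, -0.2581, 0.9661, 0.3505], [0.0, 0.0, 0.0, 1.0]]
1.25 [0.54708105 0.26294167 0.19902324] [-0.00223222  0.2327539   0.97253243 -0.00114771]
```

View pics/w1.png

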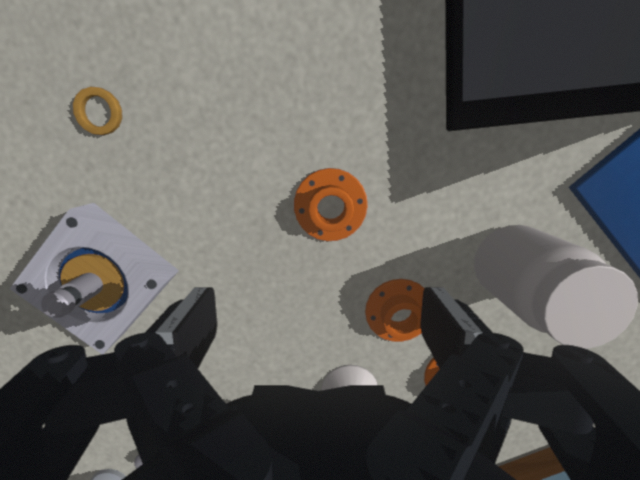

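The wrist view shows the target disc at (331,204), its bore at (334,207), clear of the second disc at (400,310). The fixture is at (90,280). I'll segment it for a precise position.

```bash
cat >> h.py <<'E'
def disc(c,u,v,r=60):
    im=np.ascontiguousarray(c["img"][:,:,::-1]);h=cv2.cvtColor(im,cv2.COLOR_BGR2HSV)
    m=cv2.inRange(h,(4,130,40),(16,255,255)); 
    m2=np.zeros_like(m); cv2.circle(m2,(int(u),int(v)),r,255,-1); m&=m2
    cs,hi=cv2.findContours(m,cv2.RETR_CCOMP,cv2.CHAIN_APPROX_NONE)
    i=max(range(len(cs)),key=lambda k:cv2.contourArea(cs[k])); e=cv2.fitEllipse(cv2.convexHull(cs[i]))
    ho=[cs[k] for k in range(len(cs)) if hi[0][k][3]==i]; b=cv2.fitEllipse(max(ho,key=cv2.contourArea)) if ho else None
    return e,b
E
python3 - <<'E'
from h import *
w=dict(np.load("w1.npz")); t=env.read_camera("top")
for c,u,v,r in((w,331,204,45),(t,198,249,24)):
    e,b=disc(c,u,v,r);print(e,b);print(np.round(at(c,*e[0],.006),4), np.round(at(c,*b[0],.014),4))
for p in((87,278),):print(np.round(at(w,*p,.036),4))
print(np.round(at(w,95,281,.031),4),np.round(at(w,64,302,.082),4))
E
```

```text
((330.08184814453125, 204.13040161132812), (72.17085266113281, 73.02680969238281), 67.21179962158203) ((330.658447265625, 206.7325439453125), (24.526756286621094, 27.893266677856445), 77.63886260986328)
[0.5474 0.2747 0.006 ] [0.5486 0.2745 0.014 ]
((198.07093811035156, 248.576416015625), (32.24987030029297, 33.600830078125), 142.5911407470703) ((207.5, 240.0), (3.2469522953033447, 4.248751163482666), 0.0)
[0.5504 0.2725 0.006 ] [0.5691 0.2499 0.014 ]
[0.4999 0.0296 0.036 ]
[0.5063 0.0306 0.031 ] [0.5074 0.0368 0.082 ]
```

```bash

python3 -m jog '[[-1,0.004,0.0103,0.02,0],[-1,0,0,0.03,0],[-1,0,0,0.03,0],[-1,0,0,0.0,0],[-1,0,0,0.0,0]]'
python3 - <<'E'
from h import *
c=env.read_camera("wrist");s=env.get_state()
np.savez("w2.npz",**c)
p=proj(c,(.548,.274,.006));print(p)
e,b=disc(c,*p,70);print(e,b);print(s["tcp_pos"],np.round(at(c,*e[0],.006),4), np.round(at(c,*b[0],.014),4))
im=c["img"][:,:,::-1].copy();cv2.ellipse(im,e,(0,255,0),1);cv2.ellipse(im,b,(255,0,0),1);cv2.imwrite("pics/w2.png",im)
E
```

```text
clock: 1.72
tcp_pos: [0.547, 0.276, 0.1209]
orientation: [-0.002, 0.231, 0.973, -0.001]
wrist_force: [0.2, 0.1, 0.8]
finger_gap: 0.0858
grip_force: 0.0
(np.float64(317.3317360144365), np.float64(230.51897877601445))
((318.0027770996094, 229.0404815673828), (89.53562927246094, 92.01373291015625), 87.88557434082031) ((318.157470703125, 233.19815063476562), (27.75748062133789, 34.42429733276367), 90.67764282226562)
[0.54861877 0.27628608 0.12270688] [0.5471 0.275  0.006 ] [0.5484 0.2746 0.014 ]
```

View pics/w2.png

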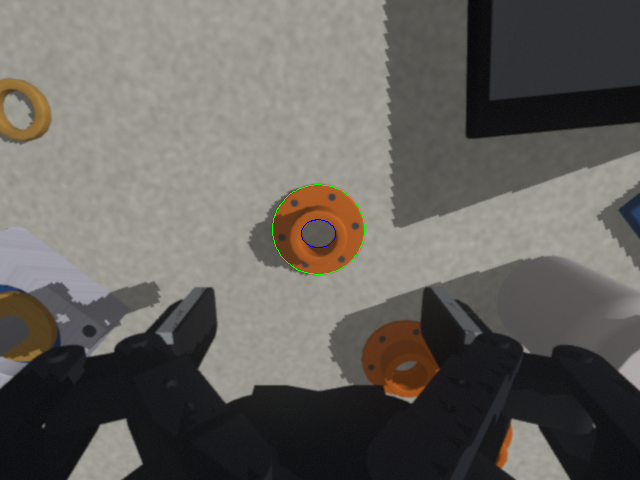

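The flange fits a 91 px ellipse at (318,229), which is the right size for the target disc, so it is at (0.5475, 0.2748). Now to descend and grip the boss.

```bash

python3 -m jog '[[-1,0,-0.0018,0.03,0],[-1,0,0,0.03,0],[-1,0,0,0.025,0],[-1,0,0,0.013,0],[-1,0,0,0.0,0]]' 40 | grep -E 'tcp|force|gap'
python3 -m jog '[[0.2,0,0,0,0],[0.5,0,0,0,0],[0.8,0,0,0,0],[0.8,0,0,0,0],[0.8,0,0,0,0]]'| grep -E 'tcp|force|gap'
python3 -m jog '[[1,0,0,0,0],[1,0,0,0,0],[1,0,0,0,0],[1,0,0,0,0]]'| grep -E 'tcp|force|gap'
```

```text
tcp_pos: [0.5475, 0.2738, 0.0227]
wrist_force: [-0.4, 0.8, 0.1]
finger_gap: 0.0855
grip_force: 0.0
tcp_pos: [0.5492, 0.2741, 0.0247]
wrist_force: [0.0, -1.1, 0.2]
finger_gap: 0.0258
grip_force: 0.0
tcp_pos: [0.5483, 0.2737, 0.0233]
wrist_force: [1.0, 0.0, 0.1]
finger_gap: 0.0001
grip_force: 0.0
```

The fingers shut on nothing, so I'll look.

```bash

python3 - <<'E'
from h import *
c=env.read_camera("wrist");s=env.get_state()
np.savez("w3.npz",**c);print(s["tcp_pos"],s["orientation"],proj(c,s["tcp_pos"]))
d=env.read_camera("scene");p=proj(d,s["tcp_pos"]);print(p)
u,v=map(int,p);cr=d["img"][v-60:v+40,u-60:u+60,::-1]
cv2.imwrite("pics/w3.png",np.hstack([cv2.resize(c["img"][:,:,::-1],(440,330)),cv2.resize(cr,(360,330),interpolation=cv2.INTER_CUBIC)]))
E
```

```text
[0.54825314 0.27365412 0.02322415] [-8.26531298e-05  2.31776453e-01  9.72769072e-01 -3.56198999e-05] (np.float64(318.7320868005231), np.float64(285.3165092807707))
(np.float64(410.05180507493435), np.float64(231.1969048022312))
```

View pics/w3.png

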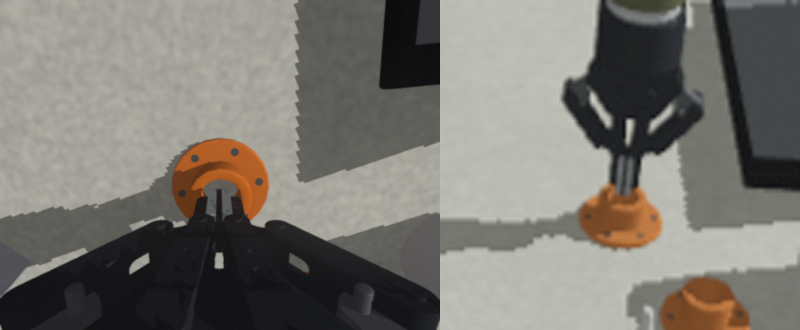

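The fingers went over the boss and shut inside the bore. The disc is still flat and undisturbed, so the open tips stood too high. I'll lift, open and go lower, closing in stages.

```bash

python3 -m jog '[[1,0,0,-0.02,0],[1,0,0,-0.03,0],[1,0,0,0,0],[-1,0,0,0,0],[-1,0,0,0,0]]' 40 | grep -E 'tcp|force|gap'
python3 -m jog '[[-1,0,0,0,0],[-1,0,0,0,0],[-1,0,0,0,0],[-1,0,0,0,0],[-1,0,0,0,0]]' | grep -E 'tcp|force|gap'
python3 - <<'E'
from h import *
c=env.read_camera("wrist");s=env.get_state()
p=proj(c,(.5475,.275,.006));print(p)
e,b=disc(c,*p,85);print(e,b);print(s["tcp_pos"],np.round(at(c,*e[0],.006),4), np.round(at(c,*b[0],.014),4) if b else 0)
cv2.imwrite("pics/w4.png",c["img"][:,:,::-1])
E
```

```text
tcp_pos: [0.5483, 0.2737, 0.0732]
wrist_force: [-0.3, 0.5, -0.9]
finger_gap: 0.0231
grip_force: 0.0
tcp_pos: [0.548, 0.2736, 0.0728]
wrist_force: [-0.1, 0.5, 0.2]
finger_gap: 0.0837
grip_force: 0.0
(np.float64(320.2299610284323), np.float64(243.6817112251091))
((319.933837890625, 242.68417358398438), (107.11795806884766, 111.08338165283203), 86.93133544921875) ((320.222412109375, 248.47076416015625), (30.83452796936035, 40.72632598876953), 89.00218200683594)
[0.54814725 0.27362877 0.07296586] [0.5468 0.2751 0.006 ] [0.5482 0.2746 0.014 ]
```

```bash

python3 -m jog '[[-1,0.001,0.001,0.03,0],[-1,0,0,0.021,0],[-1,0,0,0.010,0],[-1,0,0,0.0,0]]' 40 | grep -E 'tcp|force|gap'
python3 -m jog '[[-0.3,0,0,0,0],[-0.3,0,0,0,0],[-0.3,0,0,0,0]]'| grep -E 'tcp|force|gap'
python3 -m jog '[[-0.1,0,0,0,0],[-0.1,0,0,0,0]]'| grep -E 'tcp|force|gap'
```

```text
tcp_pos: [0.5456, 0.2742, 0.0095]
wrist_force: [1.2, -0.6, -0.1]
finger_gap: 0.0856
grip_force: 0.0
tcp_pos: [0.5491, 0.2754, 0.0138]
wrist_force: [-0.3, 0.9, 1.2]
finger_gap: 0.0557
grip_force: 0.0
tcp_pos: [0.5486, 0.2753, 0.0134]
wrist_force: [-0.5, -0.6, 0.1]
finger_gap: 0.0469
grip_force: 0.0
```

```bash

python3 -m jog '[[0,0,0,0,0],[0.1,0,0,0,0],[0.2,0,0,0,0]]'| grep -E 'tcp|force|gap'
python3 -m jog '[[0.4,0,0,0,0],[0.4,0,0,0,0]]'| grep -E 'tcp|force|gap'
```

```text
tcp_pos: [0.5485, 0.2752, 0.0136]
wrist_force: [-2.0, -0.3, 6.0]
finger_gap: 0.0409
grip_force: 39.5
tcp_pos: [0.5485, 0.2752, 0.0137]
wrist_force: [-1.4, -0.7, 5.7]
finger_gap: 0.0407
grip_force: 39.5
```

Gripped at 39.5 N. Next: lift, check the disc in the hand, then look at the stub from near.

```bash

python3 -m jog '[[0.4,0,0,-0.02,0],[0.4,0,0,-0.04,0],[0.4,0,0,-0.04,0],[0.4,0,0,-0.03,0],[0.4,0,0,0,0]]' | grep -E 'tcp|force|gap'
python3 -m jog '[[0.4,-0.018,-0.0303,0,0],[0.4,-0.018,-0.0303,0,0],[0.4,-0.018,-0.0303,0,0],[0.4,-0.018,-0.0303,0,0],[0.4,-0.018,-0.0303,0,0]]' | grep -E 'tcp'
python3 -m jog '[[0.4,-0.018,-0.0303,0,0],[0.4,-0.018,-0.0303,0,0],[0.4,-0.018,-0.0303,0,0],[0.4,0,0,0,0],[0.4,0,0,0,0]]' | grep -E 'tcp|force|gap'
python3 - <<'E'
from h import *
c=env.read_camera("wrist");s=env.get_state();np.savez("w5.npz",**c)
x=s["tcp_pos"];z=x[2]-.0137;print(x,s["orientation"])
p=proj(c,(x[0],x[1],z));print(p)
e,b=disc(c,*p,150);print(e,b,np.round(at(c,*e[0],z+.006),4))
for q in((.5075,.024,.082),(.5075,.024,.036)):print(proj(c,q))
im=c["img"][:,:,::-1].copy();cv2.ellipse(im,e,(0,255,0),1);cv2.imwrite("pics/w5.png",im)
E
```

```text
tcp_pos: [0.5518, 0.2765, 0.1501]
wrist_force: [1.3, 0.1, -0.2]
finger_gap: 0.0406
grip_force: 40.7
tcp_pos: [0.5594, 0.0979, 0.1418]
tcp_pos: [0.5669, -0.0082, 0.1417]
wrist_force: [-0.2, -0.3, -1.6]
finger_gap: 0.0402
grip_force: 40.9
[ 0.56669402 -0.00678573  0.14176697] [-5.40438260e-04  2.32707922e-01  9.72546487e-01  2.47409335e-04]
(np.float64(320.92817991775183), np.float64(273.3925035254537))
((318.5218200683594, 274.92425537109375), (138.9040069580078, 147.4499969482422), 91.09488677978516) ((318.47332763671875, 285.3442687988281), (34.61623764038086, 52.78370666503906), 89.87985229492188) [ 0.5648 -0.0072  0.1341]
(np.float64(321.69768569143895), np.float64(140.55981404359176))
(np.float64(321.1127786464378), np.float64(141.00894937745184))
```

View pics/w5.png

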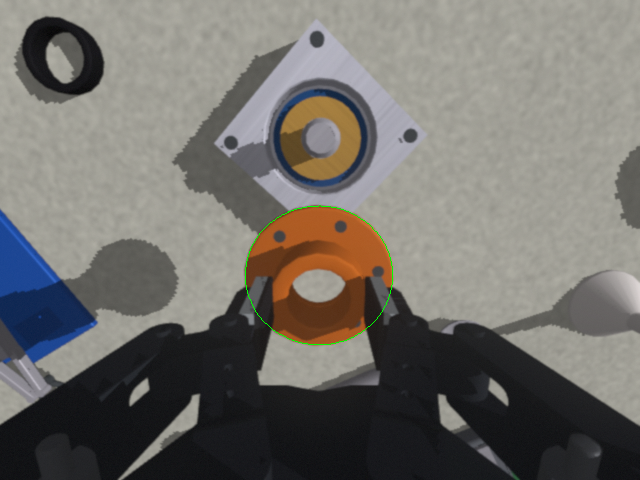

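The stub top is at (322,138), the pocket rim is centred at about (321.5,135.5), and the disc in hand is at (318.5,275). The disc is level in the hand.

```bash

python3 - <<'E'
from h import *
c=dict(np.load("w5.npz"));R=np.array([[-.892,.451],[.451,.892]])
st=at(c,322.5,138,.082);pk=at(c,321.5,135.5,.036);sp=at(c,321,137.5,.030)
print(st,pk,sp)
d=at(c,318.5,274.9,.1341)
for p in(st,pk,sp):print(R@(p-d)[:2])
# subpixel pocket: threshold gray crop
im=c["img"][:,:,::-1];h=cv2.cvtColor(np.ascontiguousarray(im),cv2.COLOR_BGR2HSV)
m=cv2.inRange(h,(100,120,30),(125,255,255));m[210:]=0;m[:,:230]=0;m[:,420:]=0;m[:70]=0
ys,xs=np.nonzero(m);e=cv2.fitEllipse(cv2.convexHull(np.stack([xs,ys],1).astype(np.int32)));print(e,at(c,*e[0],.03))
E
```

```text
[0.50640241 0.02508999 0.082     ] [0.50419142 0.02598532 0.036     ] [0.50521013 0.0251137  0.03      ]
[0.06659146 0.00249969]
[0.06896745 0.00230118]
[0.06766566 0.00198313]
((319.760009765625, 137.11448669433594), (92.01762390136719, 96.57947540283203), 178.65184020996094) [0.50454769 0.02441682 0.03      ]
```

```bash

python3 -m jog '[[0.4,0.03,0.0011,0,0],[0.4,0.03,0.0011,0.01,0],[0.4,0.007,0,0.018,0],[0.4,0,0,0.008,0],[0.4,0,0,0,0]]' | grep -E 'tcp|force|gap'
python3 - <<'E'
from h import *
c=env.read_camera("wrist");s=env.get_state();np.savez("w6.npz",**c)
x=s["tcp_pos"];print(x,proj(c,(x[0],x[1],.082)))
cv2.imwrite("pics/w6.png",cv2.resize(c["img"][200:380,220:420,::-1],None,fx=3,fy=3,interpolation=cv2.INTER_CUBIC))
E
```

```text
tcp_pos: [0.5066, 0.0275, 0.1046]
wrist_force: [-0.1, -0.5, -1.2]
finger_gap: 0.0404
grip_force: 40.8
[0.50812329 0.02686624 0.10573132] (np.float64(319.0130829341663), np.float64(271.5845159575534))
```

View pics/w6.png

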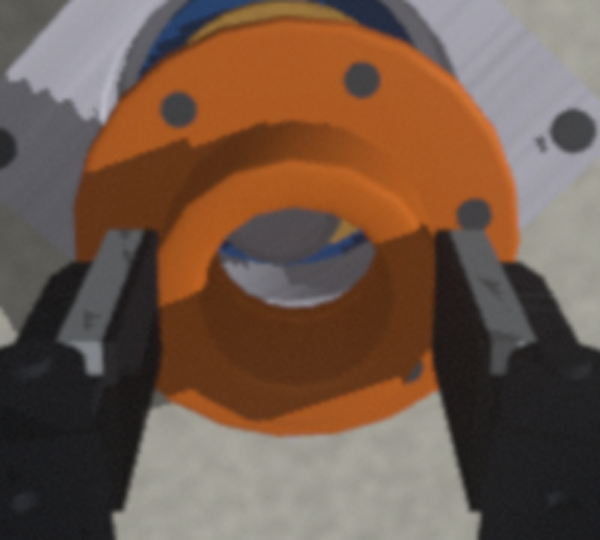

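Through the bore, the stub top's near edge is at about crop (290,262), and the bottom bore's near edge at about (297,308). I'll turn those into an offset.

```bash

python3 - <<'E'
from h import *
c=dict(np.load("w6.npz"));R=np.array([[-.892,.451],[.451,.892]]);f=lambda u,v:((u+.5)/3-.5+220,(v+.5)/3-.5+200)
a=at(c,*f(290,262),.082);b=at(c,*f(297.5,308),.092)
a[:2]+=.012*R[0];b[:2]+=.014*R[0]
l=at(c,*f(220,265),.092);r=at(c,*f(375,250),.092)
print(a,b,R@(a-b)[:2],np.linalg.norm(l-r))
x=np.array([.5073,.0272]);print(R@(a[:2]-x),R@(b[:2]-x))
e,_=disc(c,320,275,150);print(e, R@(at(c,*e[0],.098)[:2]-x))
E
```

```text
[0.50487845 0.02690199 0.082     ] [0.5076187  0.02708833 0.092     ] [ 0.00236026 -0.00140206] 0.027033754141482513
[ 0.00202562 -0.00135794] [-3.34642386e-04  4.41183530e-05]
((318.42254638671875, 274.6474304199219), (140.03871154785156, 147.2726287841797), 90.945068359375) [ 0.00363577 -0.00025452]
```

```bash

python3 - <<'E'
from h import *
c=dict(np.load("w6.npz"));R=np.array([[-.892,.451],[.451,.892]])
im=c["img"][:,315:323].mean(1).astype(int)
for v in list(range(203,209))+list(range(250,312))+list(range(340,350)):print(v,im[v].tolist(),end=' ; ')
x=np.array([.5073,.0272])
print()
for v in (206,207,287,291,295,302,303,345):
  print(v,[round(float((R@(at(c,319,v,z)[:2]-x))[0])*1e3,1) for z in(.082,.088,.092,.098,.120)])
T=c["T"];q=T[:3,:3].T@(np.array([.5073,.0272,.098])-T[:3,3]);print("depth",-q[2],76*342/147.3)
E
```

```text
203 [152, 117, 61] ; 204 [147, 110, 57] ; 205 [134, 88, 44] ; 206 [139, 77, 35] ; 207 [157, 84, 36] ; 208 [174, 93, 39] ; 250 [123, 64, 25] ; 251 [125, 65, 25] ; 252 [132, 69, 26] ; 253 [149, 78, 30] ; 254 [171, 91, 35] ; 255 [178, 94, 36] ; 256 [177, 94, 35] ; 257 [175, 91, 33] ; 258 [174, 90, 32] ; 259 [173, 90, 32] ; 260 [172, 89, 32] ; 261 [171, 89, 32] ; 262 [171, 88, 31] ; 263 [170, 88, 32] ; 264 [168, 87, 29] ; 265 [167, 86, 29] ; 266 [165, 85, 29] ; 267 [162, 84, 31] ; 268 [150, 81, 36] ; 269 [120, 77, 57] ; 270 [90, 75, 73] ; 271 [80, 75, 77] ; 272 [80, 75, 77] ; 273 [80, 75, 78] ; 274 [80, 75, 78] ; 275 [80, 75, 78] ; 276 [80, 75, 77] ; 277 [80, 75, 77] ; 278 [80, 75, 77] ; 279 [80, 75, 77] ; 280 [79, 74, 77] ; 281 [78, 74, 77] ; 282 [78, 74, 77] ; 283 [77, 72, 75] ; 284 [75, 70, 73] ; 285 [72, 68, 74] ; 286 [65, 67, 80] ; 287 [63, 68, 87] ; 288 [73, 75, 87] ; 289 [81, 78, 84] ; 290 [83, 80, 84] ; 291 [84, 80, 85] ; 292 [85, 82, 86] ; 293 [85, 82, 87] ; 294 [89, 86, 91] ; 295 [97, 94, 100] ; 296 [99, 97, 103] ; 297 [100, 97, 102] ; 298 [99, 97, 102] ; 299 [109, 107, 114] ; 300 [132, 129, 137] ; 301 [134, 129, 135] ; 302 [106, 84, 80] ; 303 [89, 51, 28] ; 304 [90, 48, 21] ; 305 [92, 49, 22] ; 306 [95, 52, 23] ; 307 [92, 50, 23] ; 308 [88, 48, 21] ; 309 [87, 48, 21] ; 310 [87, 47, 21] ; 311 [87, 48, 22] ; 340 [161, 85, 33] ; 341 [160, 84, 34] ; 342 [163, 86, 34] ; 343 [165, 87, 37] ; 344 [161, 98, 62] ; 345 [159, 129, 112] ; 346 [160, 153, 148] ; 347 [160, 157, 152] ; 348 [158, 156, 148] ; 349 [157, 155, 146] ; 
206 [35.3, 36.4, 37.1, 38.2, 42.1]
207 [34.8, 35.9, 36.6, 37.7, 41.6]
287 [-10.0, -7.3, -5.6, -3.0, 6.6]
291 [-12.3, -9.6, -7.9, -5.2, 4.7]
295 [-14.8, -12.0, -10.1, -7.3, 2.8]
302 [-19.0, -16.1, -14.1, -11.2, -0.5]
303 [-19.6, -16.7, -14.7, -11.8, -1.0]
345 [-46.2, -42.4, -39.8, -35.9, -21.8]
depth 0.17099954797096303 176.4562118126273
```

```bash

python3 - <<'E'
from h import *
R=np.array([[-.892,.451],[.451,.892]])
for n,u,v,r,P in(("w1",330,204,45,(.5475,.2749,.006)),("w2",318,229,70,(.5475,.2749,.006)),("w5",318,275,150,(.5667,-.0068,.1341)),("w6",318,275,150,(.5075,.027,.098))):
    c=dict(np.load(n+".npz"));e,b=disc(c,u,v,r);T=c["T"];f=240/np.tan(np.radians(c["fov_y"])/2)
    q=T[:3,:3].T@(np.array(P)-T[:3,3]);print(n,f,"pred",-q[2],"from width",.076*f/max(e[1]),T[:3,3])
E
```

```text
w1 342.09341939097277 pred 0.3480172413145492 from width 0.3560213020838813 [0.48989615 0.29191505 0.35048413]
w2 342.09341939097277 pred 0.27571458776682706 from width 0.28255673421161914 [0.4882182  0.30561026 0.27355251]
w5 342.09341939097277 pred 0.17164545759280322 from width 0.17632485867626108 [0.50790848 0.021594   0.29426568]
w6 342.09341939097277 pred 0.17106904400411796 from width 0.17653721596709085 [0.44783412 0.05681641 0.25723588]
```

Scale errors mostly cancel in this view: the stub is about +2 mm in tool x and −1.4 mm in tool y from the bore. I'll correct for that and lower with force checks.

```bash

python3 -m jog '[[0.4,0.0016,-0.0013,0.004,0],[0.4,0,0,0.003,0],[0.4,0,0,0,0]]' | grep -E 'tcp|t_force'
python3 - <<'E'
from h import *
c=env.read_camera("wrist")
im=c["img"][:,316:323].mean(1).astype(int)
print([(v,im[v].tolist()) for v in range(266,308,1)])
for v in(275,280,285,290,295):print(v,''.join('o' if r>g*1.5 else ('b' if b>r*1.15 else chr(48+min(9,int(r)//20))) for r,g,b in c["img"][v,280:360].astype(float)))
E
python3 -m jog '[[0.4,0,0,0.004,0],[0.4,0,0,0.003,0],[0.4,0,0,0,0]]' | grep -E 'tcp|t_force'
```

```text
tcp_pos: [0.5069, 0.0253, 0.0991]
wrist_force: [0.1, -0.5, -0.9]
[(266, [166, 86, 30]), (267, [161, 84, 29]), (268, [150, 81, 36]), (269, [120, 77, 56]), (270, [90, 76, 74]), (271, [81, 75, 78]), (272, [81, 75, 78]), (273, [80, 75, 78]), (274, [80, 75, 78]), (275, [80, 74, 77]), (276, [80, 75, 78]), (277, [80, 75, 78]), (278, [79, 74, 77]), (279, [80, 75, 77]), (280, [80, 75, 77]), (281, [80, 74, 78]), (282, [80, 75, 78]), (283, [79, 75, 78]), (284, [79, 74, 78]), (285, [79, 74, 77]), (286, [77, 72, 75]), (287, [74, 69, 72]), (288, [74, 69, 73]), (289, [78, 75, 79]), (290, [83, 80, 84]), (291, [87, 83, 88]), (292, [90, 86, 91]), (293, [91, 87, 92]), (294, [90, 87, 93]), (295, [94, 92, 97]), (296, [100, 98, 103]), (297, [102, 100, 106]), (298, [103, 101, 106]), (299, [102, 100, 106]), (300, [102, 100, 105]), (301, [102, 95, 98]), (302, [95, 69, 59]), (303, [91, 51, 27]), (304, [90, 47, 20]), (305, [93, 50, 22]), (306, [96, 52, 24]), (307, [92, 50, 22])]
275 oooooooooooooooooooo54444444444443444434344434444443333346oooooooooooooooooooooo
280 ooooooooooooooo4444333343443444443443443444443334333344565bbbb2ooooooooooooooooo
285 ooooooooooooo43bbbbbbbbb3333333434343434433333333bbbbbbbbb3344444ooooooooooooooo
290 ooooooooooooooo566666665566665555555444444444444444444444444444ooooooooooooooooo
295 ooooooooooooooooooo456666666655555555544444444444444444444oooooooooooooooooooooo
tcp_pos: [0.506, 0.0254, 0.0916]
wrist_force: [-0.4, 1.0, -0.6]
```

The disc's underside is already 4 mm below the stub top with no contact force, so the stub is in the bore. I'll continue gently, with a small y correction.

```bash

python3 -m jog '[[0.4,0.0005,-0.0007,0.006,0],[0.4,0,0,0.006,0],[0.4,0,0,0,0]]' | grep -E 'tcp|t_force'
python3 -m jog '[[0.4,0,0,0.008,0],[0.4,0,0,0.008,0],[0.4,0,0,0.006,0],[0.4,0,0,0,0]]' | grep -E 'tcp|t_force'
```

```text
tcp_pos: [0.5045, 0.0252, 0.0789]
wrist_force: [-0.5, 0.1, -1.5]
tcp_pos: [0.5042, 0.0252, 0.0565]
wrist_force: [-0.7, 0.3, -1.1]
```

```bash

python3 -m jog '[[0.4,0,0,0.004,0],[0.4,0,0,0.003,0],[0.4,0,0,0,0]]' | grep -E 'tcp|force'
```

```text
tcp_pos: [0.5052, 0.0251, 0.0507]
wrist_force: [0.2, -0.1, -1.6]
grip_force: 40.8
```

```bash

python3 -m jog '[[0.4,0,0,0.002,0],[0.4,0,0,0.002,0],[0.4,0,0,0,0]]' | grep -E 'tcp|t_force'
python3 -m jog '[[0.4,0,0,0.002,0],[0.4,0,0,0.001,0],[0.4,0,0,0,0]]' | grep -E 'tcp|t_force'
```

```text
tcp_pos: [0.5054, 0.0251, 0.0471]
wrist_force: [-0.1, 0.7, -1.0]
tcp_pos: [0.5054, 0.0251, 0.0441]
wrist_force: [-0.1, -0.4, -0.3]
```

```bash

python3 -m jog '[[0.4,0,0,0.001,0],[0.4,0,0,0,0]]' | grep -E 'tcp|t_force'
python3 -m jog '[[-0.2,0,0,0,0],[-0.5,0,0,0,0],[-0.8,0,0,0,0],[-1,0,0,0,0],[-1,0,0,0,0]]' | grep -E 'tcp|force|gap'
python3 -m jog '[[-1,0,0,-0.02,0],[-1,0,0,-0.04,0],[-1,0,0,-0.04,0],[-1,-0.03,0,-0.02,0],[-1,-0.03,0,0,0]]' | grep -E 'tcp|force|gap'
python3 - <<'E'
from h import *
c=env.read_camera("wrist");s=env.get_state();np.savez("w7.npz",**c);print(s["tcp_pos"])
p=proj(c,(.507,.0245,.036));e,b=disc(c,*p,110);print(p,e,b,at(c,*e[0],.0355))
h=cv2.cvtColor(np.ascontiguousarray(c["img"][:,:,::-1]),cv2.COLOR_BGR2HSV)
im=c["img"].astype(int)
u,v=int(e[0][0]),int(e[0][1])
print("row",[(k,im[v,k].tolist()) for k in range(u-70,u+71,2) if abs(abs(k-u)-56)<12])
print("col",[(k,im[k,u].tolist()) for k in range(v-70,v+71,2) if abs(abs(k-v)-56)<12])
cv2.imwrite("pics/w7.png",cv2.resize(c["img"][v-110:v+110,u-130:u+130,::-1],None,fx=2.5,fy=2.5,interpolation=cv2.INTER_CUBIC))
E
```

```text
tcp_pos: [0.5055, 0.0251, 0.0437]
wrist_force: [-2.3, 0.9, 1.3]
tcp_pos: [0.5056, 0.0251, 0.0433]
wrist_force: [0.3, 0.2, 0.2]
finger_gap: 0.086
grip_force: 0.0
tcp_pos: [0.5621, -0.002, 0.1697]
wrist_force: [1.0, 0.4, 0.9]
finger_gap: 0.0853
grip_force: 0.0
[ 0.56736974 -0.00519741  0.16682625]
(np.float64(316.8858584521609), np.float64(147.66007570495768)) ((316.554931640625, 144.72215270996094), (92.706787109375, 95.9081039428711), 177.91702270507812) ((315.70135498046875, 147.21994018554688), (37.203765869140625, 37.93489456176758), 2.2603843212127686) [0.50483362 0.0252878  0.0355    ]
row [(250, [142, 142, 152]), (252, [144, 143, 153]), (254, [144, 143, 153]), (256, [145, 144, 154]), (258, [134, 134, 143]), (260, [122, 121, 130]), (262, [88, 86, 93]), (264, [80, 80, 85]), (266, [71, 70, 75]), (268, [66, 64, 68]), (270, [72, 55, 50]), (362, [155, 89, 47]), (364, [69, 65, 66]), (366, [86, 86, 91]), (368, [134, 134, 142]), (370, [139, 138, 148]), (372, [139, 139, 148]), (374, [142, 141, 150]), (376, [143, 142, 151]), (378, [142, 142, 151]), (380, [141, 142, 150]), (382, [141, 140, 149])]
col [(78, [151, 149, 160]), (80, [150, 149, 159]), (82, [150, 150, 160]), (84, [149, 148, 159]), (86, [151, 151, 161]), (88, [150, 149, 161]), (90, [149, 148, 159]), (92, [114, 114, 121]), (94, [71, 70, 75]), (96, [82, 67, 65]), (98, [146, 78, 29]), (190, [147, 78, 32]), (192, [127, 71, 41]), (194, [91, 87, 92]), (196, [115, 114, 122]), (198, [137, 136, 145]), (200, [136, 136, 145]), (202, [136, 135, 144]), (204, [139, 138, 147]), (206, [139, 138, 147]), (208, [138, 137, 147]), (210, [137, 136, 145])]
```

The disc's flange is centred in the pocket to about 1.6 mm: the gaps to the rim are 8 and 3 px sideways, and 4 and 4 px vertically. It is released. Next I'll check the depth and move on to the pliers.

```bash
python3 - <<'E'
from h import *
c=dict(np.load("w7.npz"));e,b=disc(c,317,147,110);T=c["T"]
for z in(.036,.042,.046):
    q=T[:3,:3].T@(np.array((.506,.025,z))-T[:3,3]);print(z,-q[2],.076*342.09/max(e[1])/-q[2])
s=env.get_state();print(s["clock"],s["joint_pos"])
E
python3 -m jog '[[-1,-0.0048,-0.0372,0,0],[-1,-0.0048,-0.0372,0,0],[-1,-0.0048,-0.0372,0,0],[-1,-0.0048,-0.0372,0,0],[-1,-0.0048,-0.0372,0,0]]' | grep -E 'tcp'
python3 -m jog '[[-1,-0.0048,-0.0372,0,0],[-1,-0.0048,-0.0372,0,0],[-1,-0.0048,-0.0372,0,0],[-1,0,0,0,0],[-1,0,0,0,0]]' | grep -E 'tcp'
python3 -c "
from workcell import env;print(env.get_state()['joint_pos'])"
```

```text
0.036 0.27638513732041936 0.980807958162819
0.042 0.27060842129333584 1.001745403584255
0.046 0.2667572772752801 1.0162074863361614
9.7833 [-1.50064888e-01  3.09102021e-01 -9.43587036e-02  1.15492566e+00
 -1.01844006e-03  3.18920404e-01]
tcp_pos: [0.4956, -0.18, 0.1629]
tcp_pos: [0.4582, -0.2866, 0.1627]
[-7.07735682e-01  2.71687670e-01 -1.56074852e-01  1.14381669e+00
  2.62101046e-04 -2.35666826e-01]
```

```bash
python3 - <<'E'
from h import *
def model(c,x,y,z):
    a=np.linspace(0,2*np.pi,200);P=[]
    for r,h in((.038,0),(.038,.006),(.022,.006),(.022,.028)):
        P+=[proj(c,(x+r*np.cos(t),y+r*np.sin(t),z+h)) for t in a]
    P=np.array(P);return np.r_[P.min(0),P.max(0)].round(1)
for n,seed in(("scene",None),("top",None)):
    c=env.read_camera(n);im=np.ascontiguousarray(c["img"][:,:,::-1]);h=cv2.cvtColor(im,cv2.COLOR_BGR2HSV)
    m=cv2.inRange(h,(4,140,30),(14,255,255));N,l,st,ce=cv2.connectedComponentsWithStats(m)
    for k in range(1,N):
        if st[k,4]>150:print(n,"blob",st[k],[st[k,0],st[k,1],st[k,0]+st[k,2],st[k,1]+st[k,3]])
    print("ref d2 z0",model(c,.6856,.2840,0),"d1",model(c,.795,.312,0))
    for z in(.030,.036,.042):print(z,model(c,.5065,.0245,z))
    cv2.imwrite(f"pics/{n}1.png",im)
E
```

```text
scene blob [305 224  28  18 311] [np.int32(305), np.int32(224), np.int32(333), np.int32(242)]
scene blob [424 255  29  22 451] [np.int32(424), np.int32(255), np.int32(453), np.int32(277)]
scene blob [453 280  31  23 519] [np.int32(453), np.int32(280), np.int32(484), np.int32(303)]
ref d2 z0 [419.9 253.5 450.3 276.9] d1 [449.6 277.8 482.1 303.1]
0.03 [303.8 221.7 332.3 243.4]
0.036 [303.8 219.9 332.4 241.5]
0.042 [303.8 218.  332.4 239.7]
top blob [166 121  33  33 528] [np.int32(166), np.int32(121), np.int32(199), np.int32(154)]
top blob [ 598  128   42   54 1494] [np.int32(598), np.int32(128), np.int32(640), np.int32(182)]
top blob [176 169  33  34 563] [np.int32(176), np.int32(169), np.int32(209), np.int32(203)]
top blob [292 253  36  35 523] [np.int32(292), np.int32(253), np.int32(328), np.int32(288)]
ref d2 z0 [177.3 170.5 212.  204.9] d1 [166.1 122.  200.6 156.2]
0.03 [292.1 252.  328.  288. ]
0.036 [291.9 252.  328.  288.2]
0.042 [291.6 251.9 328.  288.4]
```

The disc outline in both cameras matches the model at z = 0.030, so it is home. Now I'll turn +149.7° so the wrist camera faces the ring.

```bash

for i in 1 ; do
python3 -m jog '[[-1,0,0,0,7.13],[-1,0,0,0,7.13],[-1,0,0,0,7.13],[-1,0,0,0,7.13],[-1,0,0,0,7.13]]' | grep tcp
python3 -m jog '[[-1,0,0,0,7.13],[-1,0,0,0,7.13],[-1,0,0,0,7.13],[-1,0,0,0,7.13],[-1,0,0,0,7.13]]' | grep tcp
python3 -m jog '[[-1,0,0,0,7.13],[-1,0,0,0,7.13],[-1,0,0,0,7.13],[-1,0,0,0,7.13],[-1,0,0,0,7.13]]' | grep tcp
python3 -m jog '[[-1,0,0,0,7.13],[-1,0,0,0,7.13],[-1,0,0,0,7.13],[-1,0,0,0,7.13],[-1,0,0,0,7.13]]' | grep tcp
python3 -m jog '[[-1,0,0,0,7.13],[-1,0,0,0,0],[-1,0,0,0,0]]' | grep -E 'tcp|ori|force'
done
python3 - <<'E'
from h import *
c=env.read_camera("wrist");s=env.get_state();np.savez("w8.npz",**c);print(s["tcp_pos"],s["orientation"],s["joint_pos"],s["clock"])
x,y=s["orientation"][1:3];print("toolx",2*x*x-1,2*x*y)
for p in((.598,-.2803,.042),(.5366,-.2837,.061),(.4675,-.288,.061),(.5075,.0245,.082)):print(proj(c,p))
cv2.imwrite("pics/w8.png",c["img"][:,:,::-1])
E
```

```text
tcp_pos: [0.4598, -0.2828, 0.1631]
tcp_pos: [0.4598, -0.2828, 0.1632]
tcp_pos: [0.4598, -0.2828, 0.1632]
tcp_pos: [0.4598, -0.2828, 0.1632]
tcp_pos: [0.4597, -0.2834, 0.1632]
orientation: [-0.0, 0.999, 0.033, -0.0]
wrist_force: [0.1, 0.4, -0.1]
grip_force: 0.0
[ 0.45957254 -0.28367662  0.16322719] [-1.70449366e-04  9.99457853e-01  3.29237022e-02 -3.73963097e-05] [-7.01808381e-01  2.70326955e-01 -1.56570558e-01  1.14418285e+00
  2.02808605e-04  2.37392494e+00] 12.6833
toolx 0.997831998759841 0.06581170547172283
(np.float64(326.76219140813043), np.float64(38.107971905302065))
(np.float64(325.71016937193986), np.float64(126.82125454679469))
(np.float64(324.637324189307), np.float64(221.92665418945188))
(np.float64(-144.6436590493184), np.float64(138.10860141286503))
```

View pics/w8.png

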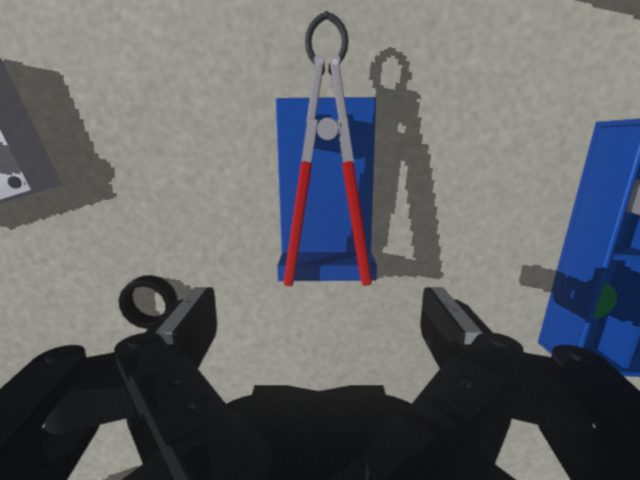

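The wrist view shows the ring at (326.5,38), matching the prediction, with the pivot at (328,128) and handle ends at (289,284) and (367,284). The axis is parallel to the tool, about 2 mm to the right. Descending to the handles.

```bash

python3 -m jog '[[-1,0.007,0.006,0.03,0],[-1,0,0,0.035,0],[-1,0,0,0.03,0],[-1,0,0,0.023,0],[-1,0,0,0,0]]' 60 | grep -E 'tcp|t_force'
python3 -m jog '[[-0.3,0,0,0,0],[-0.2,0,0,0,0],[0,0,0,0,0],[0,0,0,0,0]]' | grep -E 'tcp|force|gap'
```

```text
tcp_pos: [0.4635, -0.2873, 0.0404]
wrist_force: [-0.8, 1.5, 0.1]
tcp_pos: [0.4687, -0.2915, 0.0492]
wrist_force: [-2.4, 4.5, 7.6]
finger_gap: 0.0431
grip_force: 3.5
```

```bash

python3 -m jog '[[0.15,0,0,0,0],[0.3,0,0,0,0],[0.5,0,0,0,0],[0.7,0,0,0,0]]' 60 | grep -E 'tcp|force|gap'
python3 -m jog '[[0.8,0,0,0,0],[0.8,0,0,0,0]]' | grep -E 'tcp|force|gap'
```

```text
tcp_pos: [0.4686, -0.2859, 0.0509]
wrist_force: [-3.6, 21.3, 33.1]
finger_gap: 0.0131
grip_force: 16.2
tcp_pos: [0.4685, -0.2878, 0.0508]
wrist_force: [-4.0, 15.3, 29.0]
finger_gap: 0.0085
grip_force: 14.2
```

The gap is down to 8.5 mm with 29 N upward, so the fingers slid over the handle tops. I'll lift off first, then open and check how the pliers lie.

```bash

python3 -m jog '[[0.8,0,0,-0.01,0],[0.8,0,0,-0.02,0],[0.8,0,0,-0.03,0],[0.8,0,0,-0.03,0],[-1,0,0,-0.028,0]]' | grep -E 'tcp|t_force|gap'
python3 -m jog '[[-1,0,0,0,0],[-1,0,0,0,0],[-1,0,0,0,0],[-1,0,0,0,0],[-1,0,0,0,0]]' | grep -E 'tcp|t_force|gap'
python3 - <<'E'
from h import *
c=env.read_camera("wrist");s=env.get_state();np.savez("w9.npz",**c);print(s["tcp_pos"],s["clock"])
cv2.imwrite("pics/w9.png",c["img"][:,:,::-1])
def red(c):
    h=cv2.cvtColor(np.ascontiguousarray(c["img"][:,:,::-1]),cv2.COLOR_BGR2HSV)
    m=cv2.inRange(h,(0,170,60),(3,255,255))|cv2.inRange(h,(174,170,60),(180,255,255))
    N,l,st,ce=cv2.connectedComponentsWithStats(m)
    for k in range(1,N):
        if st[k,4]>200:
            ys,xs=np.nonzero(l==k);b=[np.round([xs[ys==y].min(),xs[ys==y].max(),y]).tolist() for y in(ys.min()+3,(ys.min()+ys.max())//2,ys.max()-3)]
            q=[[round(float(t),4) for t in at(c,(i[0]+i[1])/2,i[2],.061)[:2]] for i in b]
            print(st[k],b,q)
for n in("w8","w9"):
    print(n);red(dict(np.load(n+".npz")))
E
```

```text
tcp_pos: [0.4672, -0.2911, 0.1669]
wrist_force: [0.6, 0.2, -0.8]
finger_gap: 0.0192
tcp_pos: [0.4659, -0.29, 0.1622]
wrist_force: [0.4, 0.8, 0.3]
finger_gap: 0.0798
[ 0.46588988 -0.28999159  0.16219733] 14.8167
w8
[ 284  162   27  123 1082] [[301, 310, 165], [293, 301, 223], [284, 291, 281]] [[0.5091, -0.2709], [0.4652, -0.267], [0.4172, -0.2619]]
[ 343  162   27  123 1207] [[343, 352, 165], [352, 361, 223], [362, 369, 281]] [[0.5112, -0.3015], [0.4683, -0.3123], [0.4214, -0.3242]]
w9
[ 340  167   38  121 1150] [[340, 349, 170], [355, 363, 227], [370, 377, 284]] [[0.5135, -0.3064], [0.4715, -0.321], [0.4255, -0.3369]]
[ 292  171   16  123 1068] [[299, 307, 174], [295, 303, 232], [293, 299, 290]] [[0.5087, -0.2763], [0.4647, -0.2755], [0.4164, -0.2753]]
```

The pliers turned by about 5° on the rest and are still on it. The squeeze point is now at about (0.468, −0.298) with the axis at 9.3°. I'll turn to match and go in about 13 mm lower.

```bash

python3 -m jog '[[-1,0,0,0,-5.5],[-1,0.001,0.0078,0.03,0],[-1,0,0,0.03,0],[-1,0,0,0.012,0],[-1,0,0,0,0]]' 60 | grep -E 'tcp|t_force|gap'
python3 - <<'E'
from h import *
c=env.read_camera("wrist");s=env.get_state();np.savez("w10.npz",**c);print(s["tcp_pos"],s["orientation"],s["clock"])
x,y=s["orientation"][1:3];X=np.array([2*x*x-1,2*x*y]);Y=np.array([X[1],-X[0]]);print(X)
h=cv2.cvtColor(np.ascontiguousarray(c["img"][:,:,::-1]),cv2.COLOR_BGR2HSV)
m=cv2.inRange(h,(0,170,60),(3,255,255))|cv2.inRange(h,(174,170,60),(180,255,255))
N,l,st,ce=cv2.connectedComponentsWithStats(m)
for k in range(1,N):
    if st[k,4]>200:
        ys,xs=np.nonzero(l==k)
        for y in(ys.min()+3,(ys.min()+ys.max())//2,ys.max()-3):
            p=at(c,xs[ys==y].mean(),y,.061)[:2];d=p-s["tcp_pos"][:2];print(y,xs[ys==y].min(),xs[ys==y].max(),p.round(4),"tool",round(float(d@X),4),round(float(d@Y),4))
E
```

```text
tcp_pos: [0.4661, -0.2959, 0.0869]
wrist_force: [0.6, -0.3, 0.2]
finger_gap: 0.0852
[ 0.46713824 -0.29670287  0.08895506] [-0.00194567  0.99693761  0.07815504 -0.00184771] 15.2833
[0.98776918 0.1558314 ]
182 287 300 [ 0.5095 -0.2761] tool 0.0451 -0.0138
261 276 288 [ 0.4656 -0.2758] tool 0.0017 -0.0209
340 265 275 [ 0.4155 -0.2752] tool -0.0477 -0.0293
182 345 359 [ 0.5143 -0.306 ] tool 0.0451 0.0165
261 357 370 [ 0.4728 -0.3202] tool 0.0019 0.0241
340 371 381 [ 0.4256 -0.3369] tool -0.0473 0.0332
```

```bash

python3 -m jog '[[-1,0,0.0015,0.03,0],[-1,0,0,0.02,0],[-1,0,0,0.0065,0],[-1,0,0,0,0],[-1,0,0,0,0]]' 60 | grep -E 'tcp|t_force|gap'
python3 -m jog '[[-0.3,0,0,0,0],[-0.2,0,0,0,0],[-0.2,0,0,0,0]]' | grep -E 'tcp|force|gap'
python3 -m jog '[[-0.1,0,0,0,0],[0,0,0,0,0]]' | grep -E 'tcp|force|gap'
```

```text
tcp_pos: [0.4694, -0.2999, 0.0358]
wrist_force: [0.5, -1.0, 0.6]
finger_gap: 0.0851
tcp_pos: [0.4698, -0.3002, 0.0364]
wrist_force: [-2.1, 1.7, 7.1]
finger_gap: 0.0523
grip_force: 4.4
tcp_pos: [0.4696, -0.3008, 0.0371]
wrist_force: [-3.0, 1.3, 9.3]
finger_gap: 0.0426
grip_force: 9.1
```

```bash

python3 -m jog '[[0.1,0,0,-0.0005,0],[0.2,0,0,-0.0005,0]]' | grep -E 'tcp|force|gap'
python3 -m jog '[[0.3,0,0,0,0],[0.4,0,0,0,0],[0.6,0,0,0,0]]' 70 | grep -E 'tcp|force|gap'
```

```text
tcp_pos: [0.4696, -0.3013, 0.038]
wrist_force: [-1.6, -1.8, 4.4]
finger_gap: 0.0347
grip_force: 10.8
tcp_pos: [0.4697, -0.3019, 0.0392]
wrist_force: [-6.1, -1.6, 15.7]
finger_gap: 0.0233
grip_force: 67.8
```

The grip is at the stop (67.8 N). Lifting.

```bash

python3 -m jog '[[0.6,0,0,-0.006,0],[0.6,0,0,-0.01,0],[0.6,0,0,-0.02,0],[0.6,0,0,-0.025,0],[0.6,0,0,-0.024,0]]' | grep -E 'tcp|force|gap'
python3 -m jog '[[0.6,0,0,0,0],[0.6,0,0,0,0],[0.6,0,0,0,0]]' | grep -E 'tcp|force|gap'
python3 - <<'E'
from h import *
c=env.read_camera("wrist");s=env.get_state();np.savez("w11.npz",**c);print(s["tcp_pos"],s["orientation"],s["clock"])
x,y=s["orientation"][1:3];X=np.array([2*x*x-1,2*x*y]);t=s["tcp_pos"]
for dx,z in((.13,t[2]-.0035),(.07,t[2]+.01),(0.03,t[2]+.01)):print(dx,proj(c,(t[0]+dx*X[0],t[1]+dx*X[1],z)))
cv2.imwrite("pics/w11.png",c["img"][:,:,::-1])
g=c["img"].astype(int)
for v in range(40,200,6):
  print(v,''.join('R' if r>1.8*gg and r>70 else ('B' if b>1.4*r and b>50 else ('#' if r+gg+b<200 else ('m' if abs(r-b)<12 and r<135 else '.'))) for r,gg,b in g[v,240:400:2]))
E
```

```text
tcp_pos: [0.4685, -0.2989, 0.1217]
wrist_force: [0.1, -0.8, -0.5]
finger_gap: 0.0228
grip_force: 68.6
tcp_pos: [0.4686, -0.2991, 0.1203]
wrist_force: [-0.5, 0.4, -2.5]
finger_gap: 0.0233
grip_force: 68.6
[ 0.46822359 -0.29876608  0.11964524] [-8.35429913e-04  9.96934644e-01  7.82310137e-02 -7.25107517e-04] 17.25
0.13 (np.float64(317.21867808382393), np.float64(-25.796260404667407))
0.07 (np.float64(316.93034286511397), np.float64(132.64079271976686))
0.03 (np.float64(316.84707341310406), np.float64(229.45530779937295))
40 ...................mm...................................mm......................
46 ...................mm...................................mm......................
52 ...................mm...................................mm......................
58 ....................mm..................................mm......................
64 ....................mm..................................mm......................
70 ....................mm..................................m.......................
76 ....................mm..................................m...........
[... 1009 characters left out ...]
BBBBBmmmmmmmmmmmmmmm
154 ........BBBBBBBBBB.........BBBBBBBBBBBBBBBBBBBB.........BBBBBBBBBmmmmmmmmmmmmmmm
160 ........BBBBBBBBBB..........BBBBBBBBBBBBBBBBBB..........BBBBBBBBmmmmmmmmmmmmmmmm
166 ........BBBBBBBBBB.........mBBBBBBBBBBBBBBBBBB..........BBBBBBBBmmmmmmmmmmmmmmmm
172 ........BBBBBBBBBBB........mBBBBBBBBBBBBBBBBBB..........BBBBBBB.mmmmmmmmmmmmmmmm
178 ........BBBBBBBBBBB........mBBBBBBBBBBBBBBBBBB..........BBBBBBBmmmmmmmmmmmmmmmmm
184 ........BBBBBBBBBBB..........BBBBBBBBBBBBBBBBB..........BBBBBBBmmmmm............
190 ........BBBBBBBBBBB..........BBBBBBBBBBBBBBBBB..........BBBBBBBmmmm.............
196 ........BBBBBBBBBBBB........m#BBBBBBBBBBBBBBBRR.........BBBBBBmmmmm.............
```

The pliers are lifted and squeezed, and the jaws look straight ahead and level. Now I'll turn 14° and carry the ring above the stub, still high, then check in the top and scene images.

```bash

python3 -m jog '[[0.6,0,0,0,-3.6],[0.6,0,0,0,-3.6],[0.6,0,0,0,-3.6],[0.6,0,0,0,-3.5],[0.6,0.0024,-0.0201,0,0]]' | grep -E 'tcp'
python3 -m jog '[[0.6,0.0024,-0.0201,0,0],[0.6,0.0024,-0.0201,0,0],[0.6,0.0024,-0.0201,0,0],[0.6,0.0024,-0.0201,0,0],[0.6,0.0024,-0.0201,0,0]]' | grep -E 'tcp'
python3 -m jog '[[0.6,0.0024,-0.0201,0,0],[0.6,0.0024,-0.0201,0,0],[0.6,0.0024,-0.0201,0,0],[0.6,0.0024,-0.0201,0,0],[0.6,0.0024,-0.0201,0,0]]' | grep -E 'tcp'
python3 -m jog '[[0.6,0.0024,-0.0201,0,0],[0.6,0.0024,-0.0201,0,0],[0.6,0.0024,-0.0201,0,0],[0.6,0,0,0,0],[0.6,0,0,0,0]]' | grep -E 'tcp|force|gap'
python3 - <<'E'
from h import *
s=env.get_state();t=s["tcp_pos"];x,y=s["orientation"][1:3];X=np.array([2*x*x-1,2*x*y,0]);print(t,X,s["clock"],s["joint_pos"])
for n in("top","scene"):
    c=env.read_camera(n);np.savez("r_"+n+".npz",**c)
    p=proj(c,t+.13*X+[0,0,.0023]);q=proj(c,(.507,.0245,.082));print(n,"ring pred",p,"stub",q)
    u,v=map(int,np.round(p));g=cv2.cvtColor(c["img"],cv2.COLOR_RGB2GRAY)
    print("u0",u-18);
    for k in range(v-16,v+17):print(k,' '.join('%3d'%a for a in g[k,u-18:u+19]))
    cv2.imwrite(f"pics/r_{n}.png",c["img"][:,:,::-1])
E
```

```text
tcp_pos: [0.4636, -0.2822, 0.1191]
tcp_pos: [0.433, -0.1815, 0.1192]
tcp_pos: [0.4042, -0.0846, 0.1193]
tcp_pos: [0.3873, -0.0267, 0.1197]
wrist_force: [-0.7, -0.2, -1.8]
finger_gap: 0.0232
grip_force: 68.6
[ 0.38733742 -0.02673878  0.11972805] [0.91783219 0.39696149 0.        ] 18.9167 [-2.76392955e-01  1.85230316e-02 -5.70277946e-01  9.84418658e-01
 -7.89144575e-05  2.45699521e+00]
top ring pred (np.float64(308.20844949544244), np.float64(271.02439579909)) stub (np.float64(309.17965448641263), np.float64(270.31060219549636))
u0 290
255 146 145 143 144 143 144 155 134 101  71  81  94  96  94  94 101  83  65  77  93  97  96  93  97  98  93  94  92  91  81  71  83 113 137 146 143 146
256 140 146 147 147 146 150 134  95  60  82 100  98  99  92  91  94  67  49  65  89  94  95  94  92  96  94  93  94 100  97  85  77  84 106 140 149 145
257 146 143 145 142 146 128  94  78  85  97  98  95  91  96  96  95  85  65  89  96  93  98  98  92  92  94  91  97  95  95  96  91  76  86 110 135 147
258 141 139 139 140 139 103  75  94  99  97  95  94 100  89  99  98  93  95  95  97  97  95  94 100  93 
[... 8927 characters left out ...]
 173 162 163 162 160 161 162 175 171 179 181 182 181 180 181 182 180 180 179 180 180 180 180
219 182 182 182 181 181 181 179 180 182 183 184 184 185 183 144 134 155 161 160 160 159 172 165 157 179 182 181 181 181 180 180 181 179 178 177 178 179
220 184 184 183 181 181 182 181 180 182 184 185 185 183 172 122 109 130 149 155 158 163 184 180 164 181 186 183 182 181 180 179 179 178 177 178 179 180
221 182 182 181 180 181 182 182 181 181 182 183 185 182 167 120 101 108 129 144 156 170 190 184 180 185 186 186 184 181 182 180 178 178 177 178 180 181
222 181 182 181 182 182 183 183 182 181 182 182 184 183 167 120 100 103 124 135 144 161 167 169 183 186 186 186 185 184 183 182 181 180 180 179 180 180
```

Both views show the ring around (307,271.5) in top, where I predicted (308.2,271), and around (319,206) in scene, with the stub as expected. I'll fit the ring's circle to both images at once.

```bash
cat > fit.py <<'E'
from h import *
from scipy.optimize import minimize
def ringfit(cs,p0,X,r0=.0175,wz=0):
    Y=np.array([X[1],-X[0],0]);a=np.radians(np.linspace(-125,125,80))
    gs=[cv2.GaussianBlur(cv2.cvtColor(c["img"],cv2.COLOR_RGB2GRAY).astype(np.float32),(0,0),.7) for c in cs]
    def cost(q,parts=False):
        P=p0+q[0]*X+q[1]*Y+np.array([0,0,q[2]]);r=r0+q[3];s=np.sin(q[4]) if len(q)>4 else 0
        o=[]
        for c,g in zip(cs,gs):
            f=240/np.tan(np.radians(c["fov_y"])/2);T=np.array(c["T"])
            W=P+r*np.cos(a)[:,None]*(X+[0,0,s])+r*np.sin(a)[:,None]*Y
            k=(W-T[:3,3])@T[:3,:3];u=(c["cx"]-f*k[:,0]/k[:,2]).astype(np.float32);v=(c["cy"]+f*k[:,1]/k[:,2]).astype(np.float32)
            o.append(float(cv2.remap(g,u[None],v[None],cv2.INTER_LINEAR).mean()))
        return o if parts else sum(o)+wz*(1e3*q[3])**2
    best=None
    for dx in np.arange(-.006,.0061,.003):
        for dy in np.arange(-.006,.0061,.003):
            for dz in np.arange(-.008,.0081,.004):
                m=cost([dx,dy,dz,0])
                if best is None or m<best[0]:best=(m,[dx,dy,dz,0])
    m=minimize(cost,best[1],method="Nelder-Mead",options=dict(xatol=1e-5,fatol=1e-3,initial_simplex=np.array([best[1]]+[list(np.array(best[1])+.0015*np.eye(4)[i]) for i in range(4)])))
    return m.x,m.fun,cost(m.x,True)
E
python3 - <<'E'
from fit import *
t=np.array([.38734,-.02674,.11973]);X=np.array([.91783,.39696,0])
ct,cs=dict(np.load("r_top.npz")),dict(np.load("r_scene.npz"));p0=t+.13*X+[0,0,.0023]
for L in([ct,cs],[ct],[cs]):
    x,f,p=ringfit(L,p0,X,wz=1);print(np.round(x*1e3,2),f,p,p0+x[0]*X+x[1]*np.array([X[1],-X[0],0])+[0,0,x[2]])
E
```

```text
[-0.04 -3.72 -2.84  0.31] 169.54423405910498 [57.76884841918945, 111.6819839477539] [0.50514119 0.02826017 0.11918844]
[-0.21 -2.91  9.29  0.22] 57.69272729023748 [57.64483642578125] [0.50530995 0.02745001 0.13132143]
[ 4.19 -0.55  0.44  0.21] 111.65342508316255 [111.6087875366211] [0.51028394 0.0270303  0.12247328]
```

```bash
python3 - <<'E'
from fit import *
t=np.array([.38734,-.02674,.11973]);X=np.array([.91783,.39696,0])
ct,cs=dict(np.load("r_top.npz")),dict(np.load("r_scene.npz"));Y=np.array([X[1],-X[0],0])
# top only, fixed z
a=np.radians(np.linspace(-125,125,80))
def circ(c,g,P,r,A,B):
    f=240/np.tan(np.radians(c["fov_y"])/2);T=np.array(c["T"]);W=P+r*np.cos(a)[:,None]*A+r*np.sin(a)[:,None]*B
    k=(W-T[:3,3])@T[:3,:3];u=(c["cx"]-f*k[:,0]/k[:,2]).astype(np.float32);v=(c["cy"]+f*k[:,1]/k[:,2]).astype(np.float32)
    return float(cv2.remap(g,u[None],v[None],cv2.INTER_LINEAR).mean())
gr=lambda im:cv2.GaussianBlur(cv2.cvtColor(im,cv2.COLOR_RGB2GRAY).astype(np.float32),(0,0),.7)
for n,c in(("top",ct),("scene",cs)):
  for z in(.119,.122):
    G=[(circ(c,gr(c["img"]),np.array([x,y,z]),.0177,X,Y),x,y) for x in np.arange(.498,.516,.0005) for y in np.arange(.018,.036,.0005)]
    G.sort();w=np.array(G[:15]);print(n,z,w[0],w[:,1:].mean(0))
a=np.radians(np.linspace(0,360,120))
for n in("top","scene"):
    c=ct if n=="top" else cs
    im0=cv2.imread(f"pics/{n}0.png")[:,:,::-1].copy();g=gr(im0)
    for z,r in((.082,.0105),(.036,.040),(.036,.0415)):
        G=[]
        for x in np.arange(.498,.516,.0005):
            for y in np.arange(.016,.034,.0005):
                P=np.array([x,y,z]);G.append((-abs(circ(c,g,P,r+.002,X,Y)-circ(c,g,P,r-.002,X,Y)),x,y))
        G.sort();w=np.array(G[:15]);print("stub/pocket",n,z,r,w[0],w[:,1:].mean(0))
E
```

```text
top 0.119 [5.78621597e+01 5.05000000e-01 2.80000000e-02] [0.5052 0.0283]
top 0.122 [5.78102798e+01 5.05000000e-01 2.80000000e-02] [0.50523333 0.02806667]
scene 0.119 [1.11714401e+02 5.05000000e-01 2.85000000e-02] [0.50473333 0.02863333]
scene 0.122 [1.11713684e+02 5.09500000e-01 2.70000000e-02] [0.50926667 0.0272    ]
stub/pocket top 0.082 0.0105 [-19.20861816   0.507        0.0265    ] [0.50706667 0.02626667]
stub/pocket top 0.036 0.04 [-4.32550049e+01  5.06500000e-01  2.60000000e-02] [0.5065     0.02586667]
stub/pocket top 0.036 0.0415 [-3.74825439e+01  5.06500000e-01  2.50000000e-02] [0.5067     0.02503333]
stub/pocket scene 0.082 0.0105 [-15.17277527   0.516        0.0175    ] [0.5152     0.01743333]
stub/pocket scene 0.036 0.04 [-23.90849304   0.508        0.0255    ] [0.50803333 0.0253    ]
stub/pocket scene 0.036 0.0415 [-21.22441101   0.5065       0.0245    ] [0.50666667 0.02473333]
```

Relative to the stub, the ring is off by about −3 mm in tool y and −1 mm in tool x. I'll correct, lower to just above the stub end and refit.

```bash

python3 -m jog '[[0.6,0.0008,0.003,0,0],[0.6,0,0,0.014,0],[0.6,0,0,0.012,0],[0.6,0,0,0,0],[0.6,0,0,0,0]]' | grep -E 'tcp|force|gap'
cat >> fit.py <<'E'
def check(tag):
    s=env.get_state();t=s["tcp_pos"];x,y=s["orientation"][1:3];X=np.array([2*x*x-1,2*x*y,0]);Y=np.array([X[1],-X[0],0])
    print(t.round(4),s["clock"],s["wrist_force"].round(1))
    a=np.radians(np.linspace(-125,125,80));S=np.array([.5067,.0254])
    for n in("top","scene"):
        c=env.read_camera(n);np.savez(f"{tag}_{n}.npz",**c);cv2.imwrite(f"pics/{tag}_{n}.png",c["img"][:,:,::-1])
        g=cv2.GaussianBlur(cv2.cvtColor(c["img"],cv2.COLOR_RGB2GRAY).astype(np.float32),(0,0),.7);f=240/np.tan(np.radians(c["fov_y"])/2);T=np.array(c["T"])
        for dz in(-.002,.001,.004):
            G=[]
            for x in np.arange(.497,.5165,.0005):
                for y in np.arange(.016,.0355,.0005):
                    W=np.array([x,y,t[2]+dz])+.0177*(np.cos(a)[:,None]*X+np.sin(a)[:,None]*Y);k=(W-T[:3,3])@T[:3,:3]
                    u=(c["cx"]-f*k[:,0]/k[:,2]).astype(np.float32);v=(c["cy"]+f*k[:,1]/k[:,2]).astype(np.float32)
                    G.append((float(cv2.remap(g,u[None],v[None],cv2.INTER_LINEAR).mean()),x,y))
            G.sort();w=np.array(G[:15])[:,1:].mean(0);d=S-w
            print(n,dz,round(G[0][0],1),w.round(4),"move tool",(d@X[:2]*1e3).round(1),(d@Y[:2]*1e3).round(1))
E
python3 -c "
from fit import *
check('r2')"
```

```text
tcp_pos: [0.3902, -0.0307, 0.0943]
wrist_force: [0.2, -0.2, -1.6]
finger_gap: 0.0232
grip_force: 68.6
[ 0.3902 -0.0307  0.0943] 19.4333 [ 0.2 -0.2 -1.6]
top -0.002 57.3 [0.5085 0.0234] move tool -0.9 -2.6
top 0.001 57.3 [0.5086 0.0233] move tool -0.9 -2.7
top 0.004 57.3 [0.5086 0.0232] move tool -0.9 -2.8
scene -0.002 106.2 [0.5051 0.0259] move tool 1.3 1.1
scene 0.001 106.0 [0.5093 0.0245] move tool -2.1 -1.8
scene 0.004 106.0 [0.5138 0.023 ] move tool -5.6 -5.0
```

```bash

python3 -m jog '[[0.6,-0.0008,-0.002,0,0],[0.6,0,0,0,0],[0.6,0,0,0,0],[0.6,0,0,0,0]]' | grep -E 'tcp|grip'
python3 -c "
from fit import *
check('r3')"
```

```text
tcp_pos: [0.3893, -0.0287, 0.0951]
grip_force: 68.6
[ 0.3893 -0.0287  0.0951] 19.8667 [-1.2  1.  -1.8]
top -0.002 58.9 [0.5072 0.0263] move tool -0.8 0.6
top 0.001 58.9 [0.5072 0.0262] move tool -0.8 0.5
top 0.004 58.9 [0.5072 0.0259] move tool -0.7 0.3
scene -0.002 105.8 [0.504  0.0282] move tool 1.3 3.6
scene 0.001 105.7 [0.5085 0.0268] move tool -2.2 0.6
scene 0.004 105.6 [0.5128 0.0256] move tool -5.6 -2.2
```

Within about 1 mm now. Lowering in steps over the stub, watching the force.

```bash

python3 -m jog '[[0.6,-0.0005,0.0004,0.005,0],[0.6,0,0,0.005,0],[0.6,0,0,0,0],[0.6,0,0,0,0]]' | grep -E 'tcp|force'
python3 -m jog '[[0.6,0,0,0.004,0],[0.6,0,0,0.003,0],[0.6,0,0,0,0]]' | grep -E 'tcp|force'
```

```text
tcp_pos: [0.3881, -0.029, 0.0842]
wrist_force: [-0.3, -0.4, -0.8]
grip_force: 68.6
tcp_pos: [0.3883, -0.0291, 0.0771]
wrist_force: [-1.2, -0.1, -1.2]
grip_force: 68.6
```

```bash

python3 -m jog '[[0.6,0,0,0.004,0],[0.6,0,0,0.003,0],[0.6,0,0,0,0]]' | grep -E 'tcp|force'
python3 -c "
from fit import *
check('r4')"
```

```text
tcp_pos: [0.3883, -0.0291, 0.0701]
wrist_force: [0.6, 0.2, -2.9]
grip_force: 68.6
[ 0.3883 -0.0291  0.0701] 20.8 [ 0.6  0.2 -2.9]
top -0.002 54.6 [0.5059 0.026 ] move tool 0.5 0.8
top 0.001 54.6 [0.5058 0.0259] move tool 0.6 0.8
top 0.004 54.8 [0.5059 0.0258] move tool 0.6 0.6
scene -0.002 97.9 [0.5035 0.0273] move tool 2.2 3.0
scene 0.001 97.9 [0.5078 0.026 ] move tool -1.3 0.1
scene 0.004 97.9 [0.5121 0.0246] move tool -4.6 -2.9
```

```bash

python3 -m jog '[[0.6,0.0005,0.0005,0.004,0],[0.6,0,0,0.003,0],[0.6,0,0,0,0],[0.6,0,0,0,0],[0.6,0,0,0,0]]' | grep -E 'tcp|force|gap'
python3 -m jog '[[0.6,0,0,0,0]]' | grep -E 'tcp|t_force'
python3 -c "
from fit import *
check('r5')"
python3 -m jog '[[0.6,0,0,0,0]]' | grep -E 'tcp|t_force'
```

```text
tcp_pos: [0.3894, -0.0294, 0.0638]
wrist_force: [0.0, 0.1, -1.4]
finger_gap: 0.023
grip_force: 68.6
tcp_pos: [0.3895, -0.0295, 0.0639]
wrist_force: [-0.1, 0.4, -2.0]
[ 0.3895 -0.0295  0.0639] 21.4 [-0.1  0.4 -2. ]
top -0.002 53.5 [0.5074 0.0247] move tool -0.4 -0.9
top 0.001 53.5 [0.5074 0.0246] move tool -0.4 -1.0
top 0.004 53.6 [0.5075 0.0243] move tool -0.3 -1.3
scene -0.002 94.6 [0.5026 0.0265] move tool 3.3 2.6
scene 0.001 94.7 [0.5067 0.0251] move tool 0.1 -0.3
scene 0.004 94.8 [0.5109 0.0239] move tool -3.3 -3.0
tcp_pos: [0.3895, -0.0295, 0.0639]
wrist_force: [-0.0, 0.5, -0.8]
```

The ring sits within about 1 mm of the axis at z ≈ 0.0645. The wrist force equals the pliers' weight, so nothing is touching. Handing in.

```bash
python3 -c "
from workcell import env;print(env.hand_in())"
```

```text
the job is handed in; nothing more can be done
None
```

I handed the job in at about 21.5 s, but the hand-in gave no verdict: by my measurements the disc is home and released, and the gripper holds the squeezed pliers with the ring about 1 mm off the stub axis at mid-groove. The first grasp of both the disc and the pliers slipped, turning the pliers about 5° on their rest, and a second, lower grasp fixed each.

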